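# Shift the polishing lathe into third and start it

## Task

The stopped polishing lathe's gearstick stands somewhere in the left-hand slot of its H-shaped gate: push it with the fingertips to neutral, across, and then forward (away from you) fully home in third, the far right-hand slot, without gripping or forcing it. With the stick in third, and not before, press the flush start button right down and let it come up again. Leave the mushroom stop button and everything lying about the lathe alone.

Things in the scene. Friction and masses are not known exactly. Their poses are not given: they have to be found in the camera images.
- lathe: White geared polishing lathe, fixed. Origin on the table under the centre of the gate; x forward (away from the operator), y to the operator's left. In front a gearbox with a flat deck 90 mm high (x -85 to +100, y +-130 mm) carrying gate, gearstick and two buttons; behind it a motor barrel along y (axis x 170, z 130 mm, radius 65 mm), a wheel on each end, splash guards 180 mm high.
- gate_centre (a point): Centre of the H on top of the steel gate plate (80 x 66 mm), 95 mm above the table. Two slots along x, 14 mm wide, 50 mm long, at y +14 (left) and -14 mm (right), joined half-way by a 14 mm wide cross channel (neutral); tongues between them have round noses. First is far left, second near left, third far right, fourth near right (one to four punched dots).
- knob (a point): Centre of the gearstick's black ball knob, 32 mm in diameter. The stick is a 9 mm steel rod that turns both ways about a point 140 mm below the ball's centre, at lathe x 0, y 0, z 30 mm; upright, the ball's centre is 170 mm above the table. In third gear the ball's centre is at about lathe x +43, y -34, z 160 mm.
- gearstick: The same gearstick as a solid (rod and ball). Origin at its pivot, lathe (0, 0, 30 mm); z runs up along the rod.
- gear_fore (a joint): Fore-and-aft lean of the gearstick, rad: 0 upright (neutral), positive leans forward (lathe +x, away from the operator). The slots end at about +0.31 and -0.31. It stays where it is left; about 2 N at the ball moves it.
- gear_across (a joint): Sideways lean of the gearstick, rad: positive leans to the operator's right (lathe -y). In the left slot it is about -0.19 to -0.27, in the right slot +0.19 to +0.27. It can cross only with gear_fore within about 0.04 of 0 (the round noses lead it in from 0.1 or less). It stays where it is left; about 2 N at the ball moves it.
- start (a joint): Travel of the start button, m: 0 up, 0.006 right down. It springs back; right down takes 5 N. It counts as pressed from 0.004.
- start_top (a point): Centre of the flat top of the start button, a grey cylinder 28 mm in diameter in a 44 mm black ring, at lathe x -20, y +92 mm, 112 mm above the table. Pressed straight down.
- stop (a joint): Travel of the stop button, m: 0 up, 0.006 right down. Not to be pressed.
- stop_top (a point): Centre of the top of the grey mushroom-headed stop button, 40 mm in diameter, at lathe x -20, y -92 mm, 122 mm above the table.
- cast: Plaster cast of a tooth arch, 66 x 62 x 30 mm, loose on the table in front of the gearbox. Origin under its centre.
- bar: Red-brown bar of polishing compound, half in paper, 30 x 70 x 26 mm, loose on the table in front of the gearbox. Origin under its centre.
- bur_block: Aluminium block with ten burs, 36 x 66 x 42 mm, loose on the table in front of the gearbox. Origin under its centre.
- pumice_bowl: Black rubber bowl, 92 mm across, 50 mm high, loose on the table left of the gearbox. Origin under its centre.
- paste_jar: White jar with a metal lid, 52 mm in diameter, 55 mm high, loose on the table right of the gearbox. Origin under its centre.
- wax_knife: Slim wax knife with a wooden handle and a steel blade, 155 mm long, 11 mm thick, lying loose on the table to the right of the paste jar. Origin under its middle, x along it towards the blade.
- felt_cone: Grey felt polishing cone, 25 mm in diameter, 36 mm high, standing loose on the deck at its far left corner, behind the start button. Origin under its centre.

How it is judged:
By the outcome, as a careful person would: the job done as asked, in the order asked, and still so for the second after the job is handed in, with the robot touching nothing.
It also fails if it takes over 54 s, if anything falls off the work surface, if the arm or the gripper's body presses on something with over 40 N, if the wrist force passes 120 N, or if a joint passes its speed limit or range.

## Robot

A 7-joint arm with a two-finger parallel gripper is mounted at the origin on the work surface. World frame = base frame: x ahead of the robot, y to its left, z up, the work surface at z = 0. Lengths are in m, angles in rad, forces in N, time in s.
With the tool pointing down it reaches from about 0.4 to 0.875 m from the base axis. Payload 6.5 kg.
Tool frame: the origin (TCP) lies where the fingers leave the gripper's body, on its centre line; the fingertips stand 64 mm ahead of it and the grasp point (between the pads) lies 45 mm ahead of it (ctrl.tips_ahead is the distance from the TCP to the fingertips, in m); z points along the fingers, y is the line along which they close (so a half turn about z gives the same grasp; the last joint's range is limited). The gripper opens to 88 mm and grips with 3 to 60 N. Pads are 18 mm wide; open, the fingers measure 123 mm over their backs; the gripper's body (75 mm by 187 mm) begins 45 mm behind the grasp point.
Start: joints at [-1.262, 0.536, -0.004, 1.538, 0.003, 1.067, -0.071], TCP at [0.238, 0.605, 0.303] pointing down, gripper open.
Joint ranges: [-2.7, 2.7], [-0.37, 2.16], [-1.27, 1.26], [0.24, 2.4], [-1.31, 4.45], [0.19, 1.91], [-2.76, 2.76]. Speed limits (rad/s): [2.39, 2.39, 3.14, 3.14, 3.14, 3.14, 3.14].

## Interface

Orientations are given as a 3x3 rotation matrix whose columns are the frame's x, y, z axes.
In Python, from station import ctrl gives the robot as it stands.
- The arm moves only by the tool apply_moves, never from a script. Its argument "rows" is one flat list of numbers, 4 for each row, row after row: the shift along the tool's x, y, z in mm, then the turn about the tool's z in degrees. In form: [tx, ty, tz, twist, tx, ty, tz, twist, ...]. A call has 1 to 20 rows; each row is the pose to reach, as a shift and turn from the pose commanded when the call began, along the tool's axes at that moment; what a row does not reach only later rows make up. A row lasts 1/10 s, in which the tool goes at most 50 mm and 8.59 degrees, less where a joint would pass 70% of its speed; a pose out of reach is approached as far as the arm can. A call with a gripper value outside its range is refused whole. "gripper" is the closure, from 0 (fully open) to 1 (shut), set as the call begins (left out, the last holds). The fingers move at their own pace and stop on an object; the grip force is fixed at half the most. Time passes only in rows, so rows that repeat a pose let the fingers close. It gives the time, the measured TCP pose, the force, the opening and the grip force at its end, in the units of the state.
- ctrl.get_state(): the state, without advancing time (a new reading comes with each control period).
- ctrl.camera(name): name is "scene" or "top" or "wrist"; returns (picture, depth): 420x560x3 uint8, blue, green, red; 420x560 float32, m along the optical axis (not along the pixel's ray), 0 where there is no reading.
- ctrl.camera_params(name): a dict with "camera_matrix" (3x3 intrinsics, pixels), "origin" and "orientation" of the camera in the world. Camera axes: x right, y up, looking along -z (the intrinsics and any distortion apply to the point x, -y, -z); pixel columns grow to the right and rows downward; lengths in m; the calibration is good to about 2 mm. The wrist camera is an equidistant fisheye: a pixel r from the principal point sees the ray r / f radians off the axis. A picture is of the moment at which its call begins: read the wrist's pose just before it. camera_params takes no time and is no camera call; for the wrist camera it gives the pose at the moment of the call.
- ctrl.job_done(): hands the job in; it is judged then, once.
Trained networks look in the newest picture that a camera, given by its name, has taken for a name from the list of things; names that differ only in an ending like _2 or _b are one class to them, and where a whole thing is asked for, a point or a joint stands for the part that bears it (a point fixed in the world has none). Each returns a list of dicts, best first, with "confidence" (0 to 1); they miss things now and then, are a little off and sometimes report something else, mostly with a low value. They report only what shows in the picture. A call takes as long as a camera call.
- ctrl.find_in(camera, query): "at" ([x, y, z] in m, in world coordinates, good to about 4 mm: the middle of the surface that is visible of it).
The state is a dict: "t": time; "joints": joint angles; "joint_vel": joint speeds; "joint_efforts": joint torques, N m; "tcp_pos": TCP position; "eef_rot": TCP orientation; "contact_force": force on the tool from outside, world axes, zero at the start; "torque": the same for the moment, N m; "opening": finger opening in m; "grasp_force": force on a finger pad.
Only numpy, scipy, OpenCV 4.12 (cv2) and the standard library are available. Lean on these libraries where they do the work, as an engineer would, in place of code of your own. Each camera call takes 0.05 s, during which the arm holds its last target. There are 200 camera calls.

## Working session

There is one attempt and no reset: what is moved stays moved. The work goes in short steps, Python scripts to look and compute and a tool call to move; the robot and the scene stay as the last step left them, time stands still between calls to the robot, and variables do not carry over. Pictures are saved under pics/ and viewed, at most 10 in all, crops included, and the job is handed in when it is done.

Besides the shell and the picture viewer there is one more tool, called after "Emit:" by a JSON object that holds its "method" and its "body", one argument or row to a line. apply_moves: Moves the arm, as the interface text tells. Its arguments: {"type":"object","properties":{"rows":{"type":"array"},"gripper":{"type":"number"}},"required":["rows"]}

```bash
mkdir -p pics; python3 - <<'E'
from station import ctrl
import cv2,numpy as np
s=ctrl.get_state();print(s['t'],s['tcp_pos'],s['eef_rot'],s['opening'])
for c in ("top","scene"):
    im,d=ctrl.camera(c);cv2.imwrite(f'pics/{c}0.png',im)
    for q in ("gate_centre","knob","start_top","stop_top","lathe","felt_cone","pumice_bowl","paste_jar"):
        print(c,q,[(np.round(r['at'],3).tolist(),round(r['confidence'],2)) for r in ctrl.find_in(c,q)[:2]])
E
```

```text
0.0 [0.23775908 0.60441108 0.30186058] [[-9.30618219e-01  3.65991071e-01 -5.15521090e-04]
 [ 3.65991414e-01  9.30616785e-01 -1.63815843e-03]
 [-1.19798779e-04 -1.71317637e-03 -9.99998525e-01]] 0.08856649426925414
top gate_centre [([0.626, -0.07, 0.093], 0.81)]
top knob [([0.53, -0.046, 0.168], 0.66)]
top start_top [([0.475, 0.013, 0.112], 0.67), ([0.342, 0.02, 0.022], 0.66)]
top stop_top [([0.482, -0.172, 0.122], 0.52)]
top lathe [([0.628, -0.069, 0.091], 0.91)]
top felt_cone [([0.482, -0.171, 0.122], 0.15)]
top pumice_bowl [([0.465, 0.14, 0.025], 0.9), ([0.627, -0.07, 0.092], 0.52)]
top paste_jar [([0.484, -0.251, 0.054], 0.89), ([0.348, 0.023, 0.022], 0.74)]
scene gate_centre [([0.672, -0.168, 0.091], 0.66)]
scene knob [([0.53, -0.054, 0.164], 0.68)]
scene start_top []
scene stop_top [([0.486, -0.173, 0.118], 0.66)]
scene lathe [([0.674, -0.167, 0.096], 0.68)]
scene felt_cone [([0.363, -0.192, 0.025], 0.58), ([0.572, 0.012, 0.104], 0.42)]
scene pumice_bowl [([0.457, 0.153, 0.032], 0.94)]
scene paste_jar [([0.495, -0.268, 0.046], 0.62)]
```

View pics/top0.png

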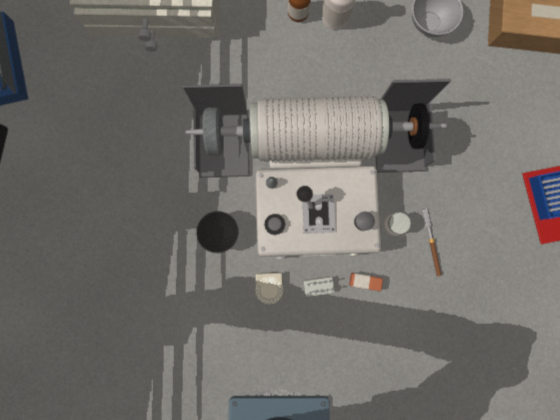

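View pics/scene0.png

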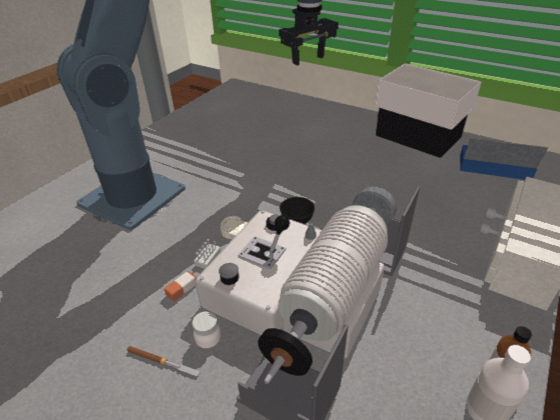

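Both views agree: the lathe is nearly square to the base, turned about 2°. The knob is at top-view (304,194), the far left slot (first). The gate is at (319,213), start at (275,224), stop at (365,221) and the felt cone at (272,183). Next I'll refine these with depth.

```bash
cat > h.py <<'E'
from station import ctrl
import numpy as np
from scipy.optimize import least_squares
def cloud(c):
    im,d=ctrl.camera(c);p=ctrl.camera_params(c);K=np.array(p['camera_matrix'])
    v,u=np.mgrid[:d.shape[0],:d.shape[1]]
    P=np.stack([(u-K[0,2])/K[0,0]*d,-(v-K[1,2])/K[1,1]*d,-d],-1)
    W=P@np.array(p['orientation']).T+np.array(p['origin']);W[d==0]=np.nan
    return im,W
def ball(W,g):
    m=(np.linalg.norm(W-g,axis=-1)<.022)&(W[...,2]>.15)
    X=W[m]
    f=least_squares(lambda c:np.linalg.norm(X-c,axis=1)-.016,g,loss='soft_l1',f_scale=.001)
    return f.x,len(X),np.sqrt(np.mean(f.fun**2))
E
python3 - <<'E'
from h import *
import cv2
im,W=cloud('top')
print('ball top',ball(W,np.array([.53,-.048,.165])))
for g,z in (((.475,.013),.112),((.482,-.172),.122)):
    m=(np.hypot(W[...,0]-g[0],W[...,1]-g[1])<.026)&(abs(W[...,2]-z)<.007)
    uv=np.argwhere(m); X=W[m]; print(g,len(X),X.mean(0),X.min(0),X.max(0))
# deck outline
m=(abs(W[...,2]-.090)<.006)&(abs(W[...,0]-.5)<.13)&(abs(W[...,1]+.08)<.15)
X=W[m][:,:2].astype(np.float32); print('deck',cv2.minAreaRect(X),len(X), W[m][:,2].mean())
im,W=cloud('scene'); print('ball scene',ball(W,np.array([.53,-.048,.165])))
E
```

```text
ball top (array([ 0.53104902, -0.04598296,  0.16274214]), 213, np.float64(0.0009979034086505989))
(0.475, 0.013) 157 [0.47608392 0.01160757 0.11165867] [ 0.45628751 -0.00377756  0.10523334] [0.49731966 0.02890593 0.11632287]
(0.482, -0.172) 264 [ 0.48279443 -0.1714346   0.11951784] [ 0.46472795 -0.19070588  0.11524043] [ 0.5013642  -0.15322037  0.12529662]
deck ((0.5160034894943237, -0.0788642168045044), (0.20101578533649445, 0.25817587971687317), 2.0936245918273926) 9521 0.09036396215340362
ball scene (array([ 0.53382979, -0.04377876,  0.16276658]), 194, np.float64(0.0009859317073582605))
```

Emit:
{"method": "apply_moves", "body": {
  "rows": [-16, -14, 0, -1, -44, -39, 0, -2, -76, -67, 0, -3.5, -109, -96, 0, -5, -142, -125, 0, -6.5, -175, -154, 0, -8, -207, -183, 0, -9.5, -240, -212, 0, -11, -273, -241, 0, -12.5, -306, -270, 0, -14, -339, -299, 0, -15.5, -371, -328, 0, -17, -404, -357, 0, -18.5, -437, -386, 0, -20, -470, -415, 0, -21, -497, -439, 0, -22, -519, -458, 0, -23, -535, -472, 0, -23.6, -546, -482, 0, -23.6, -546, -482, 0, -23.6],
  "gripper": 1
}}

```text
t: 3.0
tcp_pos: [0.57, -0.0455, 0.3027]
eef_rot: [[-0.999, -0.034, 0.0], [-0.034, 0.999, -0.001], [-0.0, -0.001, -1.0]]
contact_force: [0.0, -0.1, 0.2]
opening: 0.0004
grasp_force: 0.0
```

```bash
python3 - <<'E'
from h import *
import cv2
s=ctrl.get_state();print(s['t'],s['tcp_pos'],np.round(s['eef_rot'],4),s['opening'])
im,d=ctrl.camera('wrist');p=ctrl.camera_params('wrist');cv2.imwrite('pics/w1.png',im)
print(p)
for q in ("gate_centre","knob","start_top","stop_top","felt_cone"):
    print(q,[(np.round(r['at'],4).tolist(),round(r['confidence'],2)) for r in ctrl.find_in('wrist',q)[:2]])
E
```

```text
3.0 [ 0.57003448 -0.04546077  0.30274893] [[-9.994e-01 -3.400e-02  4.000e-04]
 [-3.400e-02  9.994e-01 -1.000e-03]
 [-4.000e-04 -1.000e-03 -1.000e+00]] 0.00040143602218678726
{'camera_matrix': array([[325.1922621 ,   0.        , 285.1380672 ],
       [  0.        , 325.1922621 , 206.16970933],
       [  0.        ,   0.        ,   1.        ]]), 'origin': array([ 0.48987789, -0.04709166,  0.38467446]), 'orientation': array([[-3.55357689e-02, -9.51359385e-01, -3.06027007e-01],
       [ 9.99368351e-01, -3.39290603e-02, -1.05696320e-02],
       [-3.27690127e-04, -3.06209305e-01,  9.51964156e-01]])}
gate_centre [([0.571, -0.0655, 0.089], 0.84)]
knob [([0.5285, -0.0445, 0.1745], 0.82)]
start_top [([0.4798, 0.0121, 0.1093], 0.7)]
stop_top [([0.487, -0.1671, 0.116], 0.74)]
felt_cone [([0.5621, 0.0133, 0.1083], 0.69), ([0.4791, 0.0142, 0.1102], 0.66)]
```

View pics/w1.png

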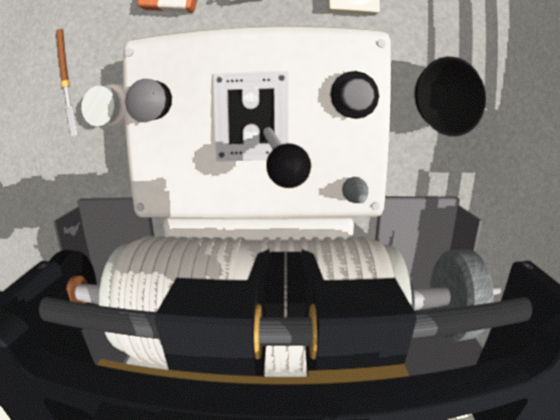

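The ball is at wrist-view (289,165), with the rod leaning to far left. Start is at (354,94) and stop at (148,99). The closed fingers hang beyond the ball, clear of the barrel. I'll descend behind the ball and pull it back.

Emit:
{"method": "apply_moves", "body": {
  "rows": [0, 0, 15, 0, 0, 0, 35, 0, 0, 0, 55, 0, 0, 0, 72, 0, 0, 0, 82, 0, 0, 0, 87, 0, 0, 0, 87, 0, 3, 0, 87, 0, 6, 0, 87, 0, 9, 0, 87, 0, 12, 0, 87, 0, 15, 0, 87, 0, 18, 0, 87, 0, 21, 0, 87, 0, 24, 0, 87, 0, 27, 0, 87, 0, 30, 0, 87, 0, 30, 0, 87, 0]
}}

```text
t: 5.1
tcp_pos: [0.539, -0.0447, 0.2156]
eef_rot: [[-0.999, -0.037, -0.001], [-0.037, 0.999, 0.0], [0.001, 0.0, -1.0]]
contact_force: [2.0, -0.4, 1.4]
opening: 0.0003
grasp_force: 1.1
```

```bash
python3 - <<'E'
from h import *
s=ctrl.get_state();print(s['t'],s['tcp_pos'],s['contact_force'])
for c in('top','scene'):
    im,W=cloud(c);r=ctrl.find_in(c,'knob');print(r[:1])
    g=np.array(r[0]['at']) if r else np.array([.52,-.045,.165])
    print(c,ball(W,g))
E
```

```text
5.1 [ 0.53902144 -0.04467453  0.2155956 ] [ 2.00641067 -0.3737776   1.41639712]
[]
top (array([ 0.52 , -0.045,  0.165]), 0, np.float64(nan))
[{'at': [0.497, -0.2693, 0.0484], 'confidence': 0.16}]
scene (array([ 0.497 , -0.2693,  0.0484]), 0, np.float64(nan))
  return _methods._mean(a, axis=axis, dtype=dtype,
  ret = ret.dtype.type(ret / rcount)
```

Emit:
{"method": "apply_moves", "body": {
  "rows": [2, 0, 0, 0, 4, 0, 0, 0, 6, 0, 0, 0, 8, 0, 0, 0, 10, 0, 0, 0, 12, 0, 0, 0, 12, 0, 0, 0]
}}

```text
t: 6.0
tcp_pos: [0.5272, -0.0451, 0.2157]
eef_rot: [[-0.999, -0.037, -0.001], [-0.037, 0.999, 0.0], [0.0, 0.0, -1.0]]
contact_force: [1.2, 0.1, 1.7]
opening: -0.0001
grasp_force: 1.0
```

```bash
cat >> h.py <<'E'
def wcloud():
    p=ctrl.camera_params('wrist');im,d=ctrl.camera('wrist');K=np.array(p['camera_matrix'])
    v,u=np.mgrid[:d.shape[0],:d.shape[1]]
    a=u-K[0,2];b=v-K[1,2];r=np.hypot(a,b)+1e-9;th=r/K[0,0];t=np.tan(np.minimum(th,1.4))
    P=np.stack([a/r*t*d,-b/r*t*d,-d],-1)
    W=P@np.array(p['orientation']).T+np.array(p['origin']);W[d==0]=np.nan
    return im,W
O=np.array([.501,-.078]);Y=.037
def lathe(p):
    q=np.array(p[:2])-O;c,s=np.cos(Y),np.sin(Y);return 1e3*np.array([c*q[0]+s*q[1],-s*q[0]+c*q[1]])
E
python3 - <<'E'
from h import *
import cv2
s=ctrl.get_state();print(s['t'],s['tcp_pos'],s['contact_force'],lathe(s['tcp_pos']))
im,W=wcloud();cv2.imwrite('pics/w2.png',im)
r=ctrl.find_in('wrist','knob');print(r[:1])
f=ball(W,np.array([.502,-.047,.17]));print(f,lathe(f[0]))
for q in('start_top','stop_top'):
    r=ctrl.find_in('wrist',q);print(q,[(x['at'],x['confidence']) for x in r[:2]])
E
```

```text
6.0 [ 0.52723116 -0.04512849  0.21565186] [1.22932832 0.10291456 1.71443502] [27.42917062 31.878683  ]
[{'at': [0.4986, -0.0457, 0.1771], 'confidence': 0.69}]
(array([ 0.50402585, -0.04565506,  0.16632594]), 5268, np.float64(0.0018822499706252775)) [ 4.22027036 32.21087158]
start_top [([0.4771, 0.0129, 0.1101], 0.58)]
stop_top [([0.4834, -0.1701, 0.1188], 0.67)]
```

View pics/w2.png

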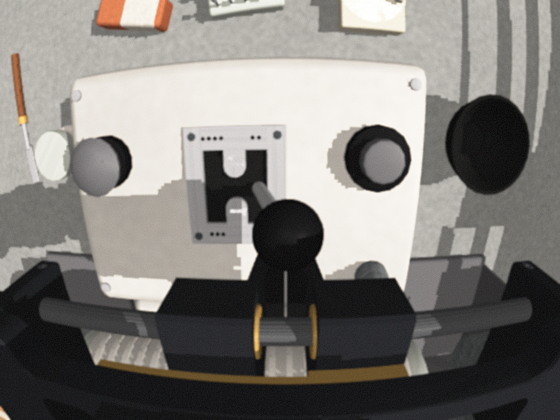

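The ball is nearly at neutral: wrist-view (288,233), with the rod foot near (262,190), level with the cross channel. I'll pull another 2–3 mm, then go round to its left side.

Emit:
{"method": "apply_moves", "body": {
  "rows": [1.5, 0, 0, 0, 2.5, 0, 0, 0, 2.5, 0, 0, 0, -3, 0, 0, 0, -10, 0, 0, 0, -10, 10, 0, 0, -10, 25, 0, 0, -10, 38, 0, 0, -8, 45, 0, 0, 5, 46, 0, 0, 18, 46, 0, 0, 26, 46, 0, 0, 26, 46, 0, 0]
}}

```text
t: 7.5
tcp_pos: [0.4989, 0.0002, 0.2157]
eef_rot: [[-0.999, -0.037, -0.001], [-0.037, 0.999, 0.0], [0.001, 0.0, -1.0]]
contact_force: [-0.1, -0.3, -0.3]
opening: 0.0004
grasp_force: 0.0
```

```bash
python3 - <<'E'
from h import *
import cv2
s=ctrl.get_state();print(s['t'],s['tcp_pos'],s['contact_force'],lathe(s['tcp_pos']))
im,W=wcloud();cv2.imwrite('pics/w3.png',im)
r=ctrl.find_in('wrist','knob');print(r[:1])
f=ball(W,np.array([.502,-.047,.17]));print(f,lathe(f[0]))
im,W=cloud('top')
f=ball(W,np.array([.502,-.047,.17]));print(f,lathe(f[0]))
im,W=cloud('scene')
f=ball(W,np.array([.502,-.047,.17]));print(f,lathe(f[0]))
E
```

```text
7.5 [4.98913373e-01 1.53577761e-04 2.15724913e-01] [-0.10566503 -0.31519882 -0.25585399] [ 0.80582334 78.17727534]
[{'at': [0.49, -0.0458, 0.1689], 'confidence': 0.94}]
(array([ 0.50103499, -0.04562735,  0.1659571 ]), 1684, np.float64(0.0004666434454391222)) [ 1.23248595 32.34920358]
(array([ 0.502, -0.047,  0.17 ]), 0, np.float64(nan)) [ 2.14605389 30.94179136]
(array([ 0.50265703, -0.04413436,  0.16652426]), 170, np.float64(0.0011998999247310402)) [ 2.9086338  33.78116642]
  return _methods._mean(a, axis=axis, dtype=dtype,
  ret = ret.dtype.type(ret / rcount)
```

View pics/w3.png

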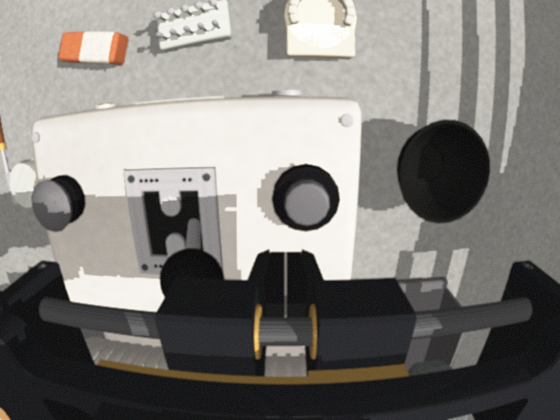

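The stick is at neutral, with ball fits at lathe x 1–3 mm and the rod in the channel at about (190,235). The fingers are left of the ball. I'll push right, first a short stretch to check the force.

Emit:
{"method": "apply_moves", "body": {
  "rows": [0, -4, 0, 0, 0, -8, 0, 0, 0, -11, 0, 0, 0, -14, 0, 0, 0, -17, 0, 0, 0, -20, 0, 0, 0, -23, 0, 0, 0, -26, 0, 0]
}}

```text
t: 8.5
tcp_pos: [0.5011, -0.0261, 0.2158]
eef_rot: [[-0.999, -0.037, 0.0], [-0.037, 0.999, 0.0], [-0.0, 0.0, -1.0]]
contact_force: [-0.7, 2.6, 1.9]
opening: 0.0006
grasp_force: 1.3
```

Light force (2.6 N), so I'll continue.

Emit:
{"method": "apply_moves", "body": {
  "rows": [0, -3, 0, 0, 0, -6, 0, 0, 0, -9, 0, 0, 0, -12, 0, 0, 0, -15, 0, 0, 0, -18, 0, 0, 0, -21, 0, 0, 0, -24, 0, 0, 0, -27, 0, 0, 0, -30, 0, 0, 0, -33, 0, 0, 0, -36, 0, 0, 0, -39, 0, 0, 0, -42, 0, 0, 0, -44, 0, 0, 0, -46, 0, 0, 0, -46, 0, 0]
}}

```text
t: 10.2
tcp_pos: [0.5025, -0.0723, 0.2156]
eef_rot: [[-0.999, -0.037, -0.0], [-0.037, 0.999, -0.0], [0.0, -0.0, -1.0]]
contact_force: [0.5, 0.3, 0.2]
opening: 0.0006
grasp_force: 0.5
```

```bash
python3 - <<'E'
from h import *
import cv2
s=ctrl.get_state();print(s['t'],s['tcp_pos'],s['contact_force'],lathe(s['tcp_pos']))
g=np.array([.502,-.107,.168])
im,W=wcloud();cv2.imwrite('pics/w4.png',im)
f=ball(W,g);print(f,lathe(f[0]))
im,W=cloud('scene')
f=ball(W,g);print(f,lathe(f[0]))
E
```

```text
10.2 [ 0.50250616 -0.0723376   0.21560251] [0.45295337 0.320245   0.19501888] [1.71458849 5.60280861]
(array([ 0.50333281, -0.10340353,  0.16805405]), 1517, np.float64(0.0005897209961150474)) [  1.39149792 -25.47243994]
(array([ 0.50462814, -0.10169123,  0.16864508]), 134, np.float64(0.0009163966214246785)) [  2.74927814 -23.80922203]
```

Emit:
{"method": "apply_moves", "body": {
  "rows": [0, -2, 0, 0, 0, -4, 0, 0, 0, -6.5, 0, 0, 0, -6.5, 0, 0, 0, 0, 0, 0, 0, 8, 0, 0, 8, 8, 0, 0, 20, 8, 0, 0, 32, 8, 0, 0, 37, 6, 0, 0, 37, -8, 0, 0, 37, -22, 0, 0, 37, -33, 0, 0, 37, -37, 0, 0, 37, -37, 0, 0]
}}

```text
t: 11.8
tcp_pos: [0.4669, -0.111, 0.2157]
eef_rot: [[-0.999, -0.036, 0.0], [-0.036, 0.999, -0.0], [-0.0, -0.0, -1.0]]
contact_force: [0.7, 0.9, 0.5]
opening: 0.0004
grasp_force: 0.0
```

```bash
python3 - <<'E'
from h import *
import cv2
s=ctrl.get_state();print(s['t'],s['tcp_pos'],s['contact_force'],lathe(s['tcp_pos']))
g=np.array([.502,-.11,.168])
im,W=cloud('top')
print(ctrl.find_in('top','knob')[:1])
f=ball(W,g);print(f,lathe(f[0]))
im,W=cloud('scene');cv2.imwrite('pics/s4.png',im)
f=ball(W,g);print(f,lathe(f[0]))
E
```

```text
11.8 [ 0.46689519 -0.1109672   0.21573698] [0.74717525 0.89044222 0.46859372] [-35.30097771 -31.68305118]
[]
(array([ 0.50141747, -0.11062785,  0.16877083]), 19, np.float64(0.0007049113107246181)) [ -0.78977334 -32.62096106]
(array([ 0.5049273 , -0.10828609,  0.16706799]), 208, np.float64(0.0009355089022742925)) [  2.80428721 -30.41064128]
```

Emit:
{"method": "apply_moves", "body": {
  "rows": [-4, 0, 0, 0, -8, 0, 0, 0, -11, 0, 0, 0, -14, 0, 0, 0, -17, 0, 0, 0, -20, 0, 0, 0, -23, 0, 0, 0, -26, 0, 0, 0, -29, 0, 0, 0, -32, 0, 0, 0, -35, 0, 0, 0, -38, 0, 0, 0, -41, 0, 0, 0, -44, 0, 0, 0, -46, 0, 0, 0, -46, 0, 0, 0]
}}

```text
t: 13.55
tcp_pos: [0.5132, -0.1086, 0.2156]
eef_rot: [[-0.999, -0.037, 0.0], [-0.037, 0.999, -0.0], [-0.0, -0.0, -1.0]]
contact_force: [-0.9, -0.0, -0.7]
opening: 0.0004
grasp_force: 0.9
```

Emit:
{"method": "apply_moves", "body": {
  "rows": [-1, 0, 0, 0, -2, 0, 0, 0, -3, 0, 0, 0, -4, 0, 0, 0, -4, 0, 0, 0]
}}

```text
t: 14.05
tcp_pos: [0.5171, -0.1085, 0.2157]
eef_rot: [[-0.999, -0.037, 0.0], [-0.037, 0.999, -0.0], [-0.0, -0.0, -1.0]]
contact_force: [-2.1, -0.1, -1.5]
opening: 0.0003
grasp_force: 1.0
```

```bash
python3 - <<'E'
from h import *
import cv2
s=ctrl.get_state();print(s['t'],s['tcp_pos'],s['contact_force'],lathe(s['tcp_pos']))
g=np.array([.54,-.11,.163])
for n,(im,W) in (('top',cloud('top')),('scene',cloud('scene'))):
    f=ball(W,g);print(n,f,lathe(f[0]))
E
```

```text
14.05 [ 0.51712423 -0.10851625  0.21573865] [-2.0697517  -0.1181621  -1.50588184] [ 14.98434873 -31.09182296]
top (array([ 0.54 , -0.11 ,  0.163]), 0, np.float64(nan)) [ 37.78957768 -33.42076928]
scene (array([ 0.54117234, -0.10645434,  0.16242489]), 277, np.float64(0.0025416046588499527)) [ 39.0922749  -29.92090072]
  return _methods._mean(a, axis=axis, dtype=dtype,
  ret = ret.dtype.type(ret / rcount)
```

Still only 2 N, so not at the end of the slot yet. I'll continue by millimetres until the force rises.

Emit:
{"method": "apply_moves", "body": {
  "rows": [-1, 0, 0, 0, -2, 0, 0, 0, -2, 0, 0, 0]
}}

```text
t: 14.45
tcp_pos: [0.519, -0.1084, 0.2157]
eef_rot: [[-0.999, -0.037, -0.0], [-0.037, 0.999, 0.0], [0.0, 0.0, -1.0]]
contact_force: [-1.4, 0.7, -1.1]
opening: 0.0004
grasp_force: 1.1
```

Emit:
{"method": "apply_moves", "body": {
  "rows": [-0.5, 0, 0, 0, -1, 0, 0, 0, -1, 0, 0, 0]
}}

```text
t: 14.75
tcp_pos: [0.5197, -0.1084, 0.2156]
eef_rot: [[-0.999, -0.037, -0.001], [-0.037, 0.999, 0.0], [0.001, 0.0, -1.0]]
contact_force: [-4.1, 0.0, -2.0]
opening: 0.0003
grasp_force: 1.7
```

Emit:
{"method": "apply_moves", "body": {
  "rows": [-0.5, 0, 0, 0, -1, 0, 0, 0, -1, 0, 0, 0]
}}

```text
t: 15.05
tcp_pos: [0.5203, -0.1084, 0.2155]
eef_rot: [[-0.999, -0.037, -0.002], [-0.037, 0.999, 0.0], [0.002, 0.0, -1.0]]
contact_force: [-6.4, 0.3, -1.3]
opening: 0.0008
grasp_force: 2.6
```

End stop reached (force climbing to 6 N). I'll back off, lift, and check the stick.

Emit:
{"method": "apply_moves", "body": {
  "rows": [6, 0, 0, 0, 14, 0, 0, 0, 15, 0, -15, 0, 15, 0, -40, 0, 15, 0, -60, 0, 15, 0, -62, 0]
}}

```text
t: 15.65
tcp_pos: [0.5077, -0.1094, 0.2806]
eef_rot: [[-0.999, -0.037, 0.007], [-0.037, 0.999, -0.001], [-0.007, -0.001, -1.0]]
contact_force: [-0.1, -1.5, -0.4]
opening: 0.0005
grasp_force: 0.0
```

Emit:
{"method": "apply_moves", "body": {
  "rows": [4, 10, 0, 0, 10, 30, 0, 0, 14, 55, 0, 0, 18, 85, 0, 0, 21, 115, 0, 0, 24, 140, 0, 0, 25, 160, 0, 0, 25, 170, 0, 0, 25, 174, 0, 0, 25, 174, 0, 0],
  "gripper": 0
}}

```text
t: 16.65
tcp_pos: [0.4743, 0.0639, 0.2773]
eef_rot: [[-0.999, -0.037, -0.001], [-0.037, 0.999, -0.0], [0.001, -0.0, -1.0]]
contact_force: [-0.5, 0.1, 0.0]
opening: 0.0783
grasp_force: 0.0
```

```bash
python3 - <<'E'
from h import *
import cv2
s=ctrl.get_state();print(s['t'],s['tcp_pos'],s['contact_force'],lathe(s['tcp_pos']),s['opening'])
g=np.array([.544,-.11,.161])
im,W=wcloud();cv2.imwrite('pics/w5.png',im)
f=ball(W,g);print('w',f,lathe(f[0]))
for q in('start_top','stop_top'):
    print(q,[(x['at'],x['confidence']) for x in ctrl.find_in('wrist',q)[:2]])
m=np.hypot(W[...,0]-.477,W[...,1]-.0125)<.03
X=W[m]; t=X[abs(X[:,2]-.112)<.004]; print('top',len(t),np.median(t,0),np.percentile(t,[2,98],axis=0))
print(np.histogram(X[:,2],bins=np.arange(.085,.125,.003)))
for n in ('top','scene'):
    im,W=cloud(n);f=ball(W,g);print(n,f,lathe(f[0]))
E
```

```text
16.65 [0.47433873 0.06392568 0.2773099 ] [-0.54810516  0.0936008   0.04518634] [-21.3929721  142.81478981] 0.07831253309954556
w (array([ 0.544, -0.11 ,  0.161]), 0, np.float64(nan)) [ 41.78683999 -33.56873551]
start_top [([0.4772, 0.0161, 0.1104], 0.75)]
stop_top [([0.4858, -0.1691, 0.1148], 0.93), ([0.4788, -0.2596, 0.054], 0.59)]
top 828 [0.47626205 0.01270827 0.1119727 ] [[4.64637224e-01 1.90930841e-04 1.09108829e-01]
 [4.88621262e-01 2.44161043e-02 1.13399159e-01]]
(array([   4, 1275,  155,   42,   56,  957,  107,   34,  408,  404,    0,
          0,    0]), array([0.085, 0.088, 0.091, 0.094, 0.097, 0.1  , 0.103, 0.106, 0.109,
       0.112, 0.115, 0.118, 0.121, 0.124]))
top (array([ 0.54287537, -0.10772381,  0.1610088 ]), 210, np.float64(0.0009972933421978523)) [ 40.74717926 -31.25250362]
scene (array([ 0.54538112, -0.10546336,  0.1611915 ]), 215, np.float64(0.0009055543530263349)) [ 43.33483575 -29.08629085]
  return _methods._mean(a, axis=axis, dtype=dtype,
  ret = ret.dtype.type(ret / rcount)
```

View pics/w5.png

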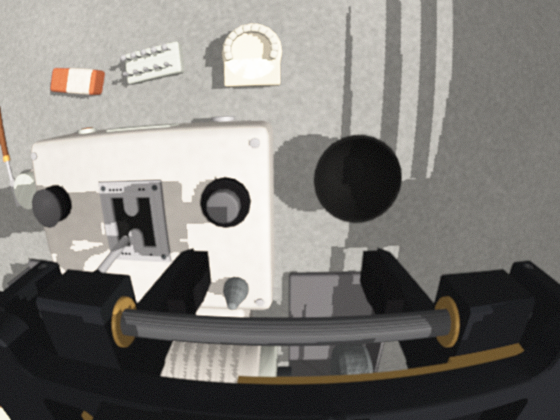

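The stick is in third: the rod reaches the far end of the right slot at about (125,240), and the ball fits average lathe x 42 mm. The button top is at (0.476, 0.013, 0.112), 10 mm above its ring, and the right-hand finger is over it. Next I'll press it with that finger.

Emit:
{"method": "apply_moves", "body": {
  "rows": [0, 0, 15, 0, 0, 0, 35, 0, 0, 0, 55, 0, 0, 0, 75, 0, 0, 0, 88, 0, 0, 0, 95, 0, 0, 0, 98, 0, 0, 0, 98, 0]
}}

```text
t: 17.7
tcp_pos: [0.4747, 0.0638, 0.1798]
eef_rot: [[-0.999, -0.037, 0.0], [-0.037, 0.999, -0.0], [-0.0, -0.0, -1.0]]
contact_force: [-0.0, 0.2, -0.1]
opening: 0.0882
grasp_force: 0.0
```

Emit:
{"method": "apply_moves", "body": {
  "rows": [0, 0, 2, 0, 0, 0, 4, 0, 0, 0, 6, 0, 0, 0, 7, 0, 0, 0, 7, 0]
}}

```text
t: 18.2
tcp_pos: [0.475, 0.0641, 0.173]
eef_rot: [[-0.999, -0.037, 0.001], [-0.037, 0.999, 0.0], [-0.001, 0.0, -1.0]]
contact_force: [0.3, 0.9, 2.8]
opening: 0.0879
grasp_force: 1.7
```

Emit:
{"method": "apply_moves", "body": {
  "rows": [0, 0, 1, 0, 0, 0, 2, 0, 0, 0, 3, 0, 0, 0, 3, 0]
}}

```text
t: 18.6
tcp_pos: [0.475, 0.0641, 0.1703]
eef_rot: [[-0.999, -0.037, 0.001], [-0.037, 0.999, 0.0], [-0.001, 0.0, -1.0]]
contact_force: [-0.0, 0.8, 11.0]
opening: 0.088
grasp_force: 5.3
```

Emit:
{"method": "apply_moves", "body": {
  "rows": [0, 0, 0.5, 0, 0, 0, 1, 0, 0, 0, 1, 0]
}}

```text
t: 18.9
tcp_pos: [0.4751, 0.0641, 0.1701]
eef_rot: [[-0.999, -0.037, 0.001], [-0.037, 0.999, 0.0], [-0.001, 0.0, -1.0]]
contact_force: [-3.9, 1.4, 21.8]
opening: 0.0881
grasp_force: 10.8
```

Bottomed: the tip is at z 0.106 and the force is well above 5 N. I'll release and check.

Emit:
{"method": "apply_moves", "body": {
  "rows": [0, 0, -3, 0, 0, 0, -8, 0, 0, 0, -20, 0, 0, 0, -45, 0, 0, 0, -75, 0, 0, 0, -105, 0, 0, 0, -125, 0, 0, 0, -130, 0, 0, 0, -130, 0]
}}

```text
t: 19.8
tcp_pos: [0.4744, 0.064, 0.299]
eef_rot: [[-0.999, -0.037, 0.0], [-0.037, 0.999, 0.0], [-0.0, 0.0, -1.0]]
contact_force: [0.3, -0.6, -0.0]
opening: 0.0881
grasp_force: 0.0
```

```bash
python3 - <<'E'
from h import *
import cv2
s=ctrl.get_state();print(s['t'],s['tcp_pos'],s['contact_force'])
im,W=wcloud();cv2.imwrite('pics/w6.png',im)
X=W[np.hypot(W[...,0]-.4763,W[...,1]-.0127)<.009];print('button z',np.median(X,0))
g=np.array([.544,-.107,.161])
for n in ('top','scene'):
    im,W=cloud(n);f=ball(W,g);print(n,f,lathe(f[0]))
    cv2.imwrite(f'pics/{n}6.png',im)
E
```

```text
19.8 [0.47436049 0.06401029 0.29900776] [ 0.27773546 -0.61861196 -0.00500049]
button z [0.47451292 0.01249022 0.27985388]
top (array([ 0.54284422, -0.10747803,  0.16094539]), 211, np.float64(0.0011066894688692313)) [ 40.72514224 -31.00573356]
scene (array([ 0.54545453, -0.10539181,  0.16094505]), 214, np.float64(0.0009111183965554077)) [ 43.4108418  -29.01750193]
```

View pics/w6.png

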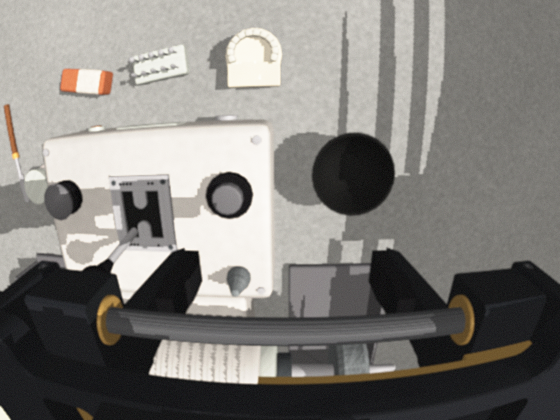

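The stick is still in third, the start button (228,195) is up again, and the loose items are undisturbed. The gripper is clear of everything.

```bash
python3 -c "
from station import ctrl
print(ctrl.job_done())"
```

```text
the job is handed in; nothing more can be done
None
```

The job is handed in: the gearstick is fully home in third, the start button was then pressed right down and released, and the stop button and loose items were not touched (about 20 s of the 54 s used).

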